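# Lock the tested air sampler for transport

## Robot

A 7-joint arm with a two-finger parallel gripper is mounted at the origin on the work surface. World frame = base frame: x ahead of the robot, y to its left, z up, the work surface at z = 0. Lengths are in m, angles in rad, forces in N, time in s.
With the tool pointing down it reaches from about 0.4 to 0.85 m from the base axis. Payload 10.4 kg.
Tool frame: the origin (TCP) lies on the centre line of the jaws, within the pads' length; the fingertips stand 19 mm ahead of it and the grasp point (between the pads) is the TCP (r.tips_ahead is the distance from the TCP to the fingertips, in m); z points along the fingers, y is the line along which they close (so a half turn about z gives the same grasp; the last joint's range is limited). The gripper opens to 85 mm and grips with 20 to 120 N. Pads are 22 mm wide; open, the fingers measure 114 mm over their backs; the gripper's body (76 mm by 85 mm) begins 54 mm behind the grasp point. The pads swing forward as they close: fully open they stand 13 mm farther back than shut.
Start: joints at [-1.287, 0.332, -0.065, 1.46, 0.022, 1.35, -0.088], TCP at [0.189, 0.596, 0.218] pointing down, gripper open.
Joint ranges: [-2.6, 2.6], [-0.5, 2.12], [-1.47, 1.34], [0.16, 2.42], [-1.27, 4.41], [0.06, 2.06], [-2.6, 2.6]. Speed limits (rad/s): [2.22, 2.22, 2.79, 2.79, 3.14, 3.14, 3.14].

## Interface

Orientations are given as a 3x3 rotation matrix whose columns are the frame's x, y, z axes.
In Python, from bench import r gives the robot as it stands.
- The arm moves only by the tool hand_motion, called after "Request:" as name(argument=value, ...) on one line, values as JSON. Schema: {"type":"object","properties":{"motion":{"type":"array","items":{"type":"array","prefixItems":[{"type":"number"},{"type":"array","items":{"type":"number"},"minItems":3,"maxItems":3},{"type":"number"}],"minItems":3,"maxItems":3},"minItems":1,"maxItems":20},"grip_n":{"type":"number"},"only":{"type":"string"},"quiet":{"type":"boolean"},"lines":{"type":"string"}},"required":["motion"],"additionalProperties":false}. motion is a list of rows, 1 to 20 of them, each written [opening, [dx, dy, dz], turn]: the finger opening in m, then dx, dy, dz in m, then a turn about the tool's z in rad; each row is the pose to reach, as a shift and turn from the pose commanded when the call began, along the tool's axes at that moment; what a row does not reach only later rows make up. A row lasts 1/12 s, in which the tool goes at most 0.0417 m and 0.125 rad, less where a joint would pass 70% of its speed; a pose out of reach is approached as far as the arm can. The fingers move at their own pace and stop on an object; grip_n is the grip in N (left out, the last holds). Time passes only in rows, so rows that do not move let the fingers close. The tool returns the time, the measured TCP pose, the force, the opening and the grip force at its end. only (a regular expression) keeps the lines of the reply that match it, lines (a string "A,B") keeps lines A to B, and quiet returns only ok. Input that does not fit is refused with a message, and nothing moves.
- r.get_state(): the state, without advancing time (a new reading comes with each control period).
- r.capture(name): name is "scene" or "top" or "wrist"; returns the picture (420x560x3 uint8, red, green, blue); there is no depth.
- r.camera_params(name): a dict with "K" (3x3 intrinsics, pixels), "extrinsics" (4x4, takes a point from camera to world coordinates); the wrist camera has in their place "T_tool_cam" (4x4, takes a point from camera to tool coordinates, whose origin is the TCP and whose axes are the flange's). Camera axes: x right, y up, looking along -z (the intrinsics and any distortion apply to the point x, -y, -z); pixel columns grow to the right and rows downward; lengths in m; the calibration is good to about 2 mm. A picture is of the moment at which its call begins: read the wrist's pose just before it. camera_params takes no time and is no camera call.
- r.job_done(): hands the job in; it is judged then, once.
The state is a dict: "t": time; "qpos": joint angles; "qvel": joint speeds; "joint_efforts": joint torques, N m; "eef_pos": TCP position; "eef_rot": TCP orientation; "ft_force": force on the tool from outside, world axes, zero at the start; "ft_torque": the same for the moment, N m; "gripper_width": finger opening in m; "grasp_force": force on a finger pad.
Only numpy, scipy, OpenCV 4.12 (cv2) and the standard library are available. Lean on these libraries where they do the work, as an engineer would, in place of code of your own. Each camera call takes 0.05 s, during which the arm holds its last target. There are 200 camera calls.

## Task

Two portable air samplers stand on the calibration bench; the one with the green round badge has passed its test and is to be shipped. Slide its orange transport lock grip all the way towards the yellow stripe, to its end stop, and let go. Leave the lock of the red-badged sampler where it is, and do not disturb the small amber jar.

Things in the scene. Friction and masses are not known exactly. Their poses are not given: they have to be found in the camera images.
- green_grip (a point): Centre of the top face of the orange lock grip on the green-badged sampler, 115 mm above the bench. The grip is a block 24 mm long (x, the way it slides), 20 mm wide (y), 34 mm tall; z up. It locks towards its own +x, the slot end with the yellow stripe. Sampler: black box with flat grey top 80 mm above the bench, 240 mm along x by 110 mm, nothing but the grip standing on it; fixed in a cradle.
- green_lock (a joint): How far the green-badged sampler's grip has slid towards the yellow stripe, in m: 0 is the open end stop, 0.080 the locked end stop (grip's face 3 mm from the stripe). It starts 0 to 30 mm along, takes about 3 N to slide, stays where it is left and has no spring. The badge is a 34 mm green disc on the sampler's top at the open end; the yellow stripe and a 60 mm blue display are at the locked end.
- jar: Small loose amber glass jar with a white lid and a pale label, 56 mm across and 75 mm tall, about 0.2 kg, standing on the bench between the two samplers; its origin is the centre of its underside, z is up.
- red_grip (a point): The same point, with the same axes, on the identical sampler with the red badge, which stands on the other side of the bench; its lock starts 0 to 30 mm along its slide and is to be left alone.

How it is judged:
By the outcome, as a careful person would: the job done as asked, in the order asked, and still so for the second after the job is handed in, with the robot touching nothing.
It also fails if it takes over 29 s, if anything falls off the work surface, if the arm or the gripper's body presses on something with over 40 N, if the wrist force passes 120 N, or if a joint passes its speed limit or range.

## Working session

There is one attempt and no reset: what is moved stays moved. The work goes in short steps, Python scripts to look and compute and a tool call to move; the robot and the scene stay as the last step left them, time stands still between calls to the robot, and variables do not carry over. Pictures are saved under pics/ and viewed, at most 10 in all, crops included, and the job is handed in when it is done.

```bash
ls; mkdir -p pics; python3 - <<'E'
from bench import r
import cv2,numpy as np
for n in("scene","top"):
    im=r.capture(n); np.save(f"pics/{n}.npy",im); cv2.imwrite(f"pics/{n}0.png",im[:,:,::-1]); p=r.camera_params(n); print(n,p)
print(r.camera_params("wrist")); s=r.get_state(); print(s['t'],s['eef_pos'],s['eef_rot'],s['gripper_width'])
E
```

```text
bench.py
pics
scene {'K': array([[533.63636889,   0.        , 276.6541446 ],
       [  0.        , 533.63636889, 208.26586646],
       [  0.        ,   0.        ,   1.        ]]), 'extrinsics': array([[ 0.8087966 , -0.4497302 ,  0.37893379,  1.00056165],
       [ 0.58808748,  0.61732244, -0.52255728, -0.5732931 ],
       [ 0.00108546,  0.64548877,  0.76376899,  0.96420952],
       [ 0.        ,  0.        ,  0.        ,  1.        ]])}
top {'K': array([[510.25740393,   0.        , 278.1666607 ],
       [  0.        , 510.25740393, 218.73549143],
       [  0.        ,   0.        ,   1.        ]]), 'extrinsics': array([[ 0.00542252,  0.98260486, -0.18562943,  0.40043775],
       [-0.99983987,  0.00216178, -0.01776377, -0.00464868],
       [-0.01705348,  0.18569603,  0.98245924,  1.05380621],
       [ 0.        ,  0.        ,  0.        ,  1.        ]])}
{'K': array([[347.53647397,   0.        , 280.79291371],
       [  0.        , 347.53647397, 201.77195532],
       [  0.        ,   0.        ,   1.        ]]), 'T_tool_cam': array([[ 2.29256431e-04,  9.53939642e-01,  2.99998513e-01,
         7.74694022e-02],
       [ 9.99999971e-01, -1.95206717e-04, -1.43470709e-04,
         9.85429534e-04],
       [-7.83006721e-05,  2.99998537e-01, -9.53939658e-01,
        -1.56196639e-01],
       [ 0.00000000e+00,  0.00000000e+00,  0.00000000e+00,
         1.00000000e+00]])}
0.1 [0.18865403 0.5954721  0.21728776] [[-9.53313036e-01  3.01983688e-01 -3.29329285e-04]
 [ 3.01983861e-01  9.53312222e-01 -1.24718568e-03]
 [-6.26760978e-05 -1.28841049e-03 -9.99999168e-01]] 0.08561982065347552
```

View pics/scene0.png

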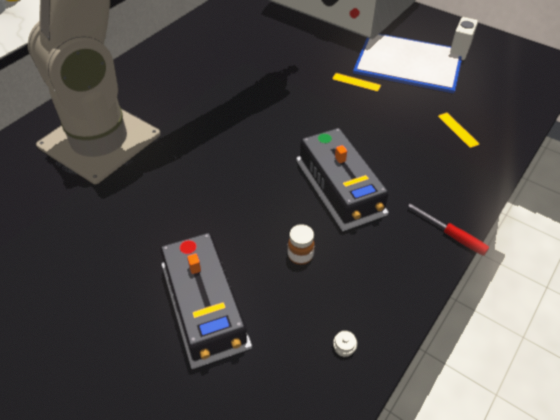

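View pics/top0.png

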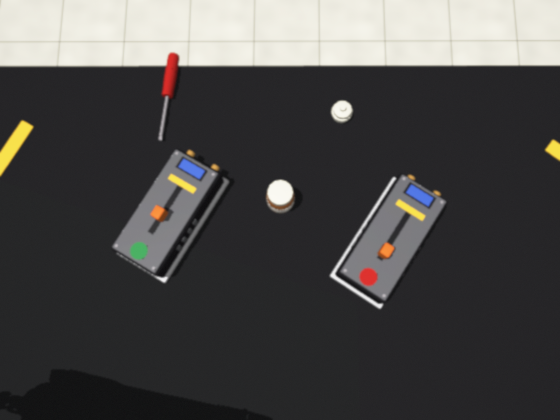

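The scene view shows the green sampler's badge at (325,138), orange grip at (341,153) and stripe at (356,181). In the top view they are at (139,251), (158,213) and (182,184). The jar is at about (281,196) in the top view, and the red sampler is on the right.

```bash
cat > h.py <<'E'
import numpy as np,cv2
from bench import r
def ray(n,uv,T=None):
    p=r.camera_params(n); K=p['K']; T=p['extrinsics'] if T is None else T
    d=np.linalg.inv(K)@[uv[0],uv[1],1]; d=T[:3,:3]@(d*[1,-1,-1]); return T[:3,3],d/np.linalg.norm(d)
def plane(o,d,z): return o+d*(z-o[2])/d[2]
def tri(a,b):
    A=[];B=[]
    M=[np.eye(3)-np.outer(d,d) for o,d in(a,b)]
    x=np.linalg.solve(M[0]+M[1],M[0]@a[0]+M[1]@b[0])
    return x,[np.linalg.norm(m@(x-o)) for m,(o,d) in zip(M,(a,b))]
R={'orange':((3,150,90),(13,255,255)),'orangetop':((3,150,190),(13,255,255)),'green':((50,120,50),(80,255,255)),'yellow':((20,150,90),(32,255,255)),'blue':((105,130,80),(125,255,255)),'red':((0,200,90),(2,255,255))}
def blobs(im,c,near=None,rad=40,amin=15):
    m=cv2.inRange(cv2.cvtColor(im,cv2.COLOR_RGB2HSV),*R[c])
    n,_,st,ce=cv2.connectedComponentsWithStats(m)
    return [(ce[i].round(1),st[i]) for i in range(1,n) if st[i][4]>=amin and(near is None or np.hypot(*(ce[i]-near))<rad)]
E
python3 - <<'E'
from h import *
S,T=np.load("pics/scene.npy"),np.load("pics/top.npy")
for c,s,t in(('green',(325,138),(139,251)),('yellow',(356,181),(182,184)),('blue',(363,191),(191,169)),('orange',(341,153),(158,213)),('orangetop',(341,153),(158,213))):
    a=blobs(S,c,s,15);b=blobs(T,c,t,15);print(c,a,b)
    if a and b:
        print(tri(ray('scene',a[0][0]),ray('top',b[0][0])), plane(*ray('scene',a[0][0]),.08),plane(*ray('top',b[0][0]),.08))
big=[cv2.resize(S[120:200,300:400],None,fx=6,fy=6,interpolation=2),cv2.resize(T[170:250,110:210],None,fx=6,fy=6,interpolation=2)]
cv2.imwrite('pics/crop1.png',cv2.resize(np.vstack([cv2.resize(b,(500,300)) if 0 else b[:,:] for b in big]),None,fx=.62,fy=.62)[:,:,::-1])
# jar lid
print('jar lid top',plane(*ray('top',(280.5,190)),.075),'scene',plane(*ray('scene',(302,235)),.075))
E
```

```text
green [(array([324.4, 137.9]), array([318, 134,  13,   9,  94], dtype=int32))] [(array([138.4, 250.3]), array([131, 243,  16,  16, 204], dtype=int32))]
(array([0.52254917, 0.28328588, 0.07831266]), [np.float64(0.0006542166897314951), np.float64(0.0006542166897313606)]) [0.52380554 0.2822733  0.08      ] [0.52186902 0.28229343 0.08      ]
yellow [(array([355.2, 180.4]), array([343, 176,  25,  10, 109], dtype=int32))] [(array([181.8, 183.4]), array([169, 175,  26,  18, 153], dtype=int32))]
(array([0.65611148, 0.20464795, 0.07805484]), [np.float64(0.0007519214214734543), np.float64(0.0007519214214736093)]) [0.65728322 0.2036476  0.08      ] [0.65503057 0.2036824  0.08      ]
blue [(array([363.1, 190.9]), array([352, 185,  24,  13, 170], dtype=int32))] [(array([191.2, 168.4]), array([178, 159,  27,  20, 274], dtype=int32))]
(array([0.68687559, 0.18710775, 0.07819883]), [np.float64(0.0007639414068422075), np.float64(0.0007639414068423081)]) [0.68794075 0.18627931 0.08      ] [0.68575776 0.18620178 0.08      ]
orange [(array([340.4, 154.5]), array([335, 146,  12,  17, 131], dtype=int32))] [(array([159.1, 213. ]), array([151, 206,  17,  15, 158], dtype=int32))]
(array([0.59254637, 0.2421836 , 0.09433425]), [np.float64(0.00011625628639881233), np.float64(0.00011625628639892323)]) [0.58588602 0.25573435 0.08      ] [0.5953291  0.24578316 0.08      ]
orangetop [(array([341.3, 148.7]), array([337, 146,  10,   7,  26], dtype=int32))] [(array([156.9, 211.6]), array([151, 206,  13,  13,  98], dtype=int32))]
(array([0.59216387, 0.24240464, 0.11217568]), [np.float64(0.0007849137418125802), np.float64(0.0007849137418126803)]) [0.57717283 0.27399292 0.08      ] [0.59811266 0.25024071 0.08      ]
jar lid top [0.64309564 0.00875682 0.075     ] scene [0.64536249 0.00706886 0.075     ]
```

View pics/crop1.png

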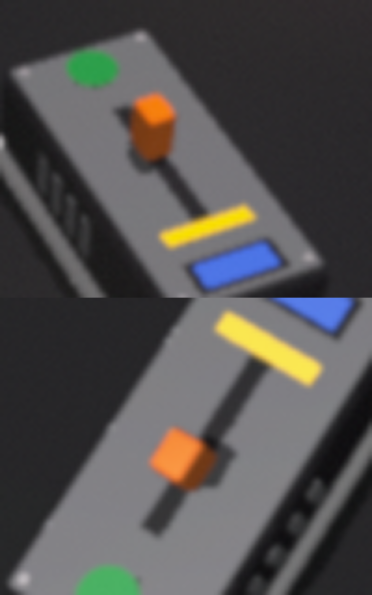

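The crops show the grip clear in its slot, with no obstruction. The triangulated heights (78 mm for the badge, 112 mm for the grip top) agree with the 80 and 115 mm in the text. The axis is at -30.4°, consistent across badge, grip and stripe. About 54 mm of travel is left. Next I'll work out the hover move.

```bash
cat >> h.py <<'E'
ang=np.deg2rad(-30.4)
def delta(p):
    s=r.get_state(); R0=s['eef_rot']; y=R0[:,1]
    dw=(ang+np.pi/2)-np.arctan2(y[1],y[0])
    return (R0.T@(np.array(p)-s['eef_pos'])).round(4), -round(dw,4), s['t']
E
python3 -c "
from h import *
print(delta([.592,.2424,.20]),r.tips_ahead)"
```

Request:
hand_motion(motion=[[0.085, [-0.491, -0.215, 0.0176], 0.224], [0.085, [-0.491, -0.215, 0.0176], 0.224], [0.085, [-0.491, -0.215, 0.0176], 0.224], [0.085, [-0.491, -0.215, 0.0176], 0.224], [0.085, [-0.491, -0.215, 0.0176], 0.224], [0.085, [-0.491, -0.215, 0.0176], 0.224], [0.085, [-0.491, -0.215, 0.0176], 0.224], [0.085, [-0.491, -0.215, 0.0176], 0.224], [0.085, [-0.491, -0.215, 0.0176], 0.224], [0.085, [-0.491, -0.215, 0.0176], 0.224], [0.085, [-0.491, -0.215, 0.0176], 0.224], [0.085, [-0.491, -0.215, 0.0176], 0.224], [0.085, [-0.491, -0.215, 0.0176], 0.224], [0.085, [-0.491, -0.215, 0.0176], 0.224], [0.085, [-0.491, -0.215, 0.0176], 0.224], [0.085, [-0.491, -0.215, 0.0176], 0.224], [0.085, [-0.491, -0.215, 0.0176], 0.224], [0.085, [-0.491, -0.215, 0.0176], 0.224]], grip_n=25)

```text
t: 1.6
eef_pos: [0.5909, 0.2442, 0.2004]
eef_rot: [[-0.864, 0.504, -0.0], [0.504, 0.864, 0.001], [0.001, 0.0, -1.0]]
ft_force: [-0.1, -0.5, 0.2]
gripper_width: 0.085
grasp_force: 0.0
```

```bash
python3 - <<'E'
from h import *
s=r.get_state(); im=r.capture('wrist'); np.save('pics/w1.npy',im); cv2.imwrite('pics/w1.png',im[:,:,::-1])
print(s['eef_pos'],s['eef_rot'].round(4),s['qpos'].round(2),delta([.592,.2424,.2]))
T=np.eye(4);T[:3,:3]=s['eef_rot'];T[:3,3]=s['eef_pos'];T=T@r.camera_params('wrist')['T_tool_cam'];np.save('pics/T1.npy',T)
for c,z in(('green',.08),('yellow',.08),('orange',.115),('orangetop',.115)):
    for b in blobs(im,c,amin=60): print(c,b,plane(*ray('wrist',b[0],T),z).round(4))
E
```

```text
[0.59094974 0.24415612 0.20044342] [[-8.636e-01  5.041e-01 -4.000e-04]
 [ 5.041e-01  8.636e-01  7.000e-04]
 [ 7.000e-04  4.000e-04 -1.000e+00]] [-0.66  0.37  0.26  1.46 -0.1   1.32  0.65] (array([-0.0016, -0.0009,  0.0005]), np.float64(0.002), 1.65)
green (array([276.4,  89.1]), array([ 254,   66,   45,   47, 1630], dtype=int32)) [0.5204 0.2825 0.08  ]
yellow (array([276.7, 203.8]), array([265, 190,  25,  29, 700], dtype=int32)) [0.5992 0.2364 0.08  ]
yellow (array([277. , 272.5]), array([244, 267,  67,  13, 805], dtype=int32)) [0.6547 0.204  0.08  ]
```

View pics/w1.png

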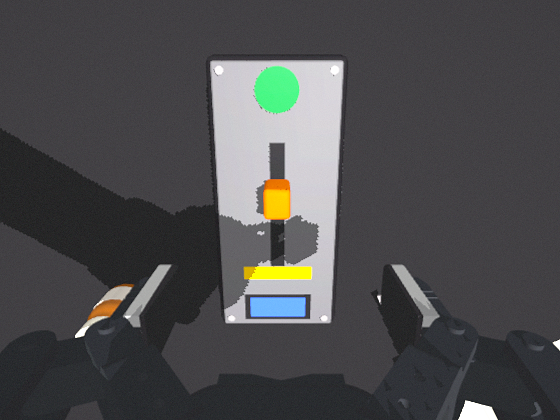

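The wrist view shows the sampler upright in the picture, badge at (276,89), grip top at (277,204) and stripe at (277,272). The jaws straddle the box symmetrically. I'll cross-check the grip top against the top view.

```bash
python3 - <<'E'
from h import *
T=np.load('pics/T1.npy')
w=ray('wrist',(276.7,204.5),T); print(plane(*w,.115),tri(w,ray('top',(156.9,211.6))),tri(w,ray('scene',(341.3,148.7))))
print(delta([.5925,.2420,.105]))
E
```

```text
[0.59018648 0.24215056 0.115     ] (array([0.59124097, 0.24171883, 0.11230192]), [np.float64(0.0003122991964806158), np.float64(0.00031229919648027567)]) (array([0.59183886, 0.24226174, 0.11235414]), [np.float64(0.0010817876829055048), np.float64(0.0010817876829055083)])
(array([-0.0023, -0.001 ,  0.0955]), np.float64(0.002), 1.65)
```

Request:
hand_motion(motion=[[0.085, [0, 0, 0.04], 0], [0.085, [0, 0, 0.08], 0], [0.085, [0, 0, 0.094], 0], [0.085, [0, 0, 0.094], 0], [0.085, [0, 0, 0.094], 0], [0.085, [0, 0, 0.094], 0]])

```text
t: 2.15
eef_pos: [0.5927, 0.2434, 0.1084]
eef_rot: [[-0.863, 0.506, 0.002], [0.506, 0.863, 0.001], [-0.001, 0.002, -1.0]]
ft_force: [-0.1, -0.7, -0.4]
gripper_width: 0.0854
grasp_force: 0.0
```

```bash
python3 -c "
from h import *
print(delta([.5913,.242,.106]))"
```

```text
(array([ 0.0005, -0.002 ,  0.0024]), np.float64(0.0004), 2.15)
```

Request:
hand_motion(motion=[[0.085, [0, -0.0015, 0.001], 0], [0.01, [0, -0.0015, 0.001], 0], [0.01, [0, -0.0015, 0.001], 0], [0.01, [0, -0.0015, 0.001], 0], [0.01, [0, -0.0015, 0.001], 0], [0.01, [0, -0.0015, 0.001], 0], [0.01, [0, -0.0015, 0.001], 0], [0.01, [0, -0.0015, 0.001], 0], [0.01, [0, -0.0015, 0.001], 0], [0.01, [0, -0.0015, 0.001], 0], [0.01, [0, -0.0015, 0.001], 0]], grip_n=25)

```text
t: 3.07
eef_pos: [0.5911, 0.2413, 0.1054]
eef_rot: [[-0.862, 0.506, 0.0], [0.506, 0.862, 0.0], [0.0, 0.0, -1.0]]
ft_force: [-0.1, 0.0, -0.3]
gripper_width: 0.01
grasp_force: 0.0
```

The jaws reached 10 mm with no grip force, so they missed the grip. I'll look before doing anything else.

```bash
python3 - <<'E'
from h import *
s=r.get_state();print(s['eef_pos'],s['gripper_width'],s['grasp_force'])
c=[]
for n,(y,x) in dict(scene=(110,290),top=(150,100),).items():
    im=r.capture(n); np.save(f'pics/{n}2.npy',im); c.append(cv2.resize(im[y:y+110,x:x+140],None,fx=3.5,fy=3.5,interpolation=2)[:300])
im=r.capture('wrist'); np.save('pics/w2.npy',im)
cv2.imwrite('pics/c2.png',np.vstack([np.hstack([cv2.resize(x,(390,240)) for x in c]),cv2.resize(im,(780,360))[:, :]])[:,:,::-1])
E
```

```text
[0.59114018 0.24131804 0.10540636] 0.009993430341892116 0.0
```

View pics/c2.png

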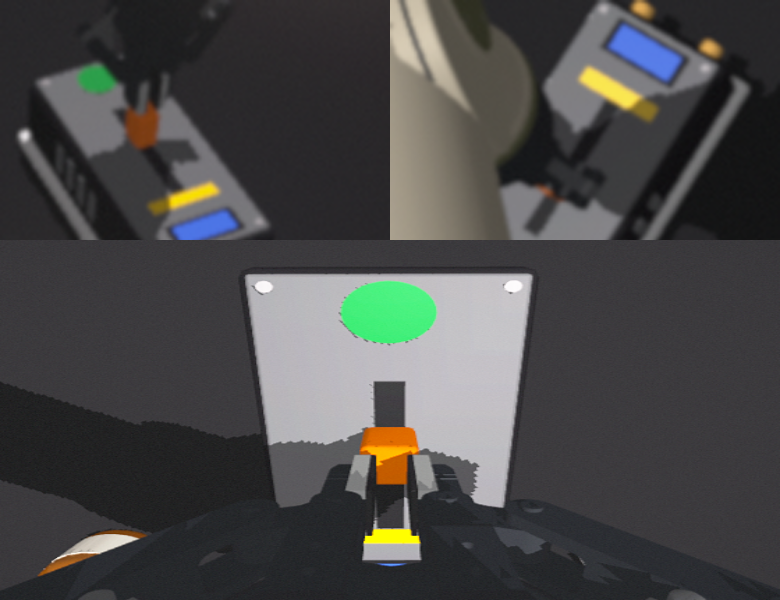

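The grip appears to lie at the badge side of the nearly closed jaws. I'll measure its top face from this wrist picture.

```bash
python3 - <<'E'
from h import *
s=r.get_state(); im=np.load('pics/w2.npy')
T=np.eye(4);T[:3,:3]=s['eef_rot'];T[:3,3]=s['eef_pos'];T=T@r.camera_params('wrist')['T_tool_cam']
u=np.array([np.cos(ang),np.sin(ang)]); 
L=lambda p:(p[:2]-[.5225,.2833])@u
print('tcp',L(s['eef_pos']))
hsv=cv2.cvtColor(im,cv2.COLOR_RGB2HSV)
print([(v,*hsv[v,280]) for v in range(195,300,4)])
for v in(200,210,220,230,238,246,254,262,270,278,286): print(v,L(plane(*ray('wrist',(280,v),T),.115)).round(4),L(plane(*ray('wrist',(280,v),T),.081)).round(4))
cv2.imwrite('pics/w2c.png',cv2.resize(im[180:400,200:360],None,fx=3.6,fy=2.7,interpolation=2)[:,:,::-1])
E
```

```text
tcp 0.08046830868782291
[(195, np.uint8(150), np.uint8(8), np.uint8(66)), (199, np.uint8(120), np.uint8(8), np.uint8(65)), (203, np.uint8(107), np.uint8(26), np.uint8(69)), (207, np.uint8(120), np.uint8(12), np.uint8(63)), (211, np.uint8(158), np.uint8(16), np.uint8(64)), (215, np.uint8(120), np.uint8(16), np.uint8(65)), (219, np.uint8(14), np.uint8(255), np.uint8(221)), (223, np.uint8(14), np.uint8(255), np.uint8(220)), (227, np.uint8(15), np.uint8(255), np.uint8(221)), (231, np.uint8(15), np.uint8(255), np.uint8(224)), (235, np.uint8(14), np.uint8(255), np.uint8(189)), (239, np.uint8(14), np.uint8(255), np.uint8(238)), (243, np.uint8(20), np.uint8(255), np.uint8(255)), (247, np.uint8(22), np.uint8(255), np.uint8(255)), (251, np.uint8(22), np.uint8(255), np.uint8(255)), (255, np.uint8(14), np.uint8(255), np.uint8(192)), (259, np.uint8(14), np.uint8(255), np.uint8(193)), (263, np.uint8(14), np.uint8(255), np.uint8(196)), (267, np.uint8(14), np.uint8(255), np.uint8(195)), (271, np.uint8(14), np.uint8(255), np.uint8(197)), (275, np.uint8(15), np.uint8(255), np.uint8(196)), (279, np.uint8(14), np.uint8(255), np.uint8(198)), (283, np.uint8(15), np.uint8(255), np.uint8(194)), (287, np.uint8(0), np.uint8(0), np.uint8(35)), (291, np.uint8(30), np.uint8(7), np.uint8(35)), (295, np.uint8(108), np.uint8(35), np.uint8(36)), (299, np.uint8(90), np.uint8(13), np.uint8(39))]
200 0.0481 0.0586
210 0.0527 0.0643
220 0.0575 0.0702
230 0.0623 0.0761
238 0.0663 0.081
246 0.0703 0.0859
254 0.0743 0.0909
262 0.0784 0.096
270 0.0826 0.1011
278 0.0869 0.1064
286 0.0912 0.1117
```

View pics/w2c.png

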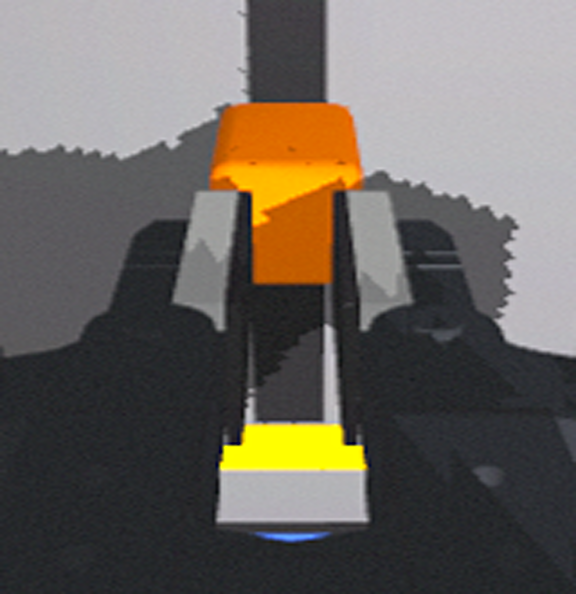

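The grip is centred under the jaws: its top face runs from L=0.067 to 0.0905 m and the TCP is at 0.080. The finger ends hide the grip's top face, and the 10 mm gap images about 24-27 px wide. That puts the tips at about z≈0.12, above the grip, so they closed over it and touched nothing. I'll open, go 25 mm lower and close again while watching the force.

Request:
hand_motion(motion=[[0.05, [0, 0, 0], 0], [0.05, [0, 0, 0], 0], [0.05, [0, 0, 0], 0], [0.05, [0, 0, 0], 0], [0.05, [0, 0, 0], 0], [0.05, [0, 0, 0.01], 0], [0.05, [0, 0, 0.02], 0], [0.05, [0, 0, 0.025], 0], [0.05, [0, 0, 0.025], 0], [0.05, [0, 0, 0.025], 0], [0.05, [0, 0, 0.025], 0]])

```text
t: 4.13
eef_pos: [0.5912, 0.2413, 0.0805]
eef_rot: [[-0.862, 0.506, 0.0], [0.506, 0.862, 0.0], [-0.0, 0.0, -1.0]]
ft_force: [0.6, -0.5, -0.2]
gripper_width: 0.0501
grasp_force: 0.0
```

```bash
python3 - <<'E'
from h import *
s=r.get_state(); im=r.capture('wrist'); cv2.imwrite('pics/w3.png',im[:,:,::-1])
E
```

```text
(no output)
```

View pics/w3.png

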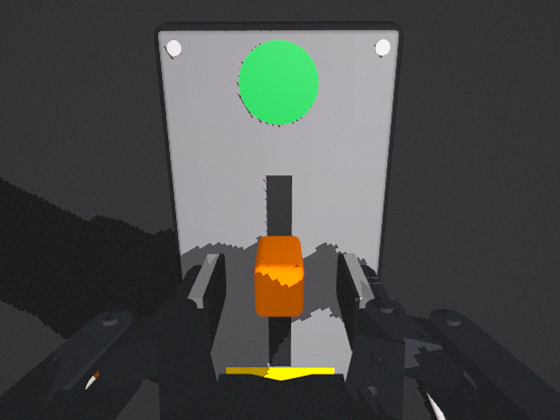

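The wrist view shows the grip at (279,275), centred between the pads. The TCP is at z=0.080 with no contact, which confirms the tips are really about 20 mm behind the stated TCP, at z≈0.10. I'll close now.

Request:
hand_motion(motion=[[0.01, [0, 0, 0.004], 0], [0.01, [0, 0, 0.004], 0], [0.01, [0, 0, 0.004], 0], [0.01, [0, 0, 0.004], 0], [0.01, [0, 0, 0.004], 0], [0.01, [0, 0, 0.004], 0], [0.01, [0, 0, 0.004], 0]], grip_n=25)

```text
t: 4.77
eef_pos: [0.5908, 0.2408, 0.0763]
eef_rot: [[-0.862, 0.506, -0.001], [0.506, 0.862, -0.001], [0.0, -0.001, -1.0]]
ft_force: [-4.0, -3.4, 1.2]
gripper_width: 0.0195
grasp_force: 26.8
```

The grip is held at 19.5 mm with 27 N. I'll slide it 48 mm along tool -x and check the force.

Request:
hand_motion(motion=[[0.01, [-0.01, 0, 0], 0], [0.01, [-0.02, 0, 0], 0], [0.01, [-0.03, 0, 0], 0], [0.01, [-0.04, 0, 0], 0], [0.01, [-0.048, 0, 0], 0], [0.01, [-0.048, 0, 0], 0], [0.01, [-0.048, 0, 0], 0]])

```text
t: 5.35
eef_pos: [0.6332, 0.2161, 0.0763]
eef_rot: [[-0.862, 0.507, 0.001], [0.507, 0.862, -0.001], [-0.001, -0.0, -1.0]]
ft_force: [1.1, -4.7, -1.1]
gripper_width: 0.0194
grasp_force: 26.6
```

Request:
hand_motion(motion=[[0.01, [-0.002, 0, 0], 0], [0.01, [-0.004, 0, 0], 0], [0.01, [-0.004, 0, 0], 0], [0.01, [-0.004, 0, 0], 0]])

```text
t: 5.68
eef_pos: [0.6351, 0.215, 0.0763]
eef_rot: [[-0.863, 0.506, -0.001], [0.506, 0.863, -0.0], [0.001, -0.001, -1.0]]
ft_force: [-3.4, -4.0, 1.5]
gripper_width: 0.0196
grasp_force: 26.9
```

Request:
hand_motion(motion=[[0.01, [-0.002, 0, 0], 0], [0.01, [-0.004, 0, 0], 0], [0.01, [-0.004, 0, 0], 0], [0.01, [-0.004, 0, 0], 0]])

```text
t: 6.02
eef_pos: [0.6371, 0.2139, 0.0763]
eef_rot: [[-0.863, 0.505, -0.004], [0.505, 0.863, 0.0], [0.004, -0.002, -1.0]]
ft_force: [-10.6, -2.5, 4.9]
gripper_width: 0.0194
grasp_force: 27.5
```

Request:
hand_motion(motion=[[0.01, [-0.002, 0, 0], 0], [0.01, [-0.004, 0, 0], 0], [0.01, [-0.004, 0, 0], 0], [0.01, [-0.004, 0, 0], 0]])

```text
t: 6.35
eef_pos: [0.6372, 0.2139, 0.0762]
eef_rot: [[-0.864, 0.503, -0.011], [0.503, 0.864, 0.002], [0.01, -0.004, -1.0]]
ft_force: [-27.3, -0.6, 15.1]
gripper_width: 0.0192
grasp_force: 28.8
```

It is at the end stop: the TCP has stalled after 54 mm of travel, as predicted, and the force has risen to 27 N. I'll release, lift and check.

Request:
hand_motion(motion=[[0.06, [0, 0, 0], 0], [0.06, [0, 0, 0], 0], [0.06, [0, 0, 0], 0], [0.06, [0, 0, 0], 0], [0.06, [0, 0, 0], 0], [0.06, [0, 0, 0], 0], [0.06, [0, 0, -0.04], 0], [0.06, [0, 0, -0.08], 0], [0.06, [0.03, 0, -0.12], 0], [0.06, [0.05, 0, -0.14], 0], [0.06, [0.05, 0, -0.14], 0], [0.06, [0.05, 0, -0.14], 0], [0.06, [0.05, 0, -0.14], 0]])

```text
t: 7.43
eef_pos: [0.5998, 0.2359, 0.216]
eef_rot: [[-0.862, 0.506, -0.0], [0.506, 0.862, -0.0], [-0.0, -0.0, -1.0]]
ft_force: [0.0, -1.3, -0.6]
gripper_width: 0.06
grasp_force: 0.0
```

```bash
python3 - <<'E'
from h import *
s=r.get_state(); im=r.capture('wrist'); cv2.imwrite('pics/w4.png',im[:,:,::-1])
print(s['eef_pos'],s['ft_force'])
E
```

```text
[0.59975999 0.23592424 0.21601492] [ 0.03257783 -1.31471784 -0.62218911]
```

View pics/w4.png

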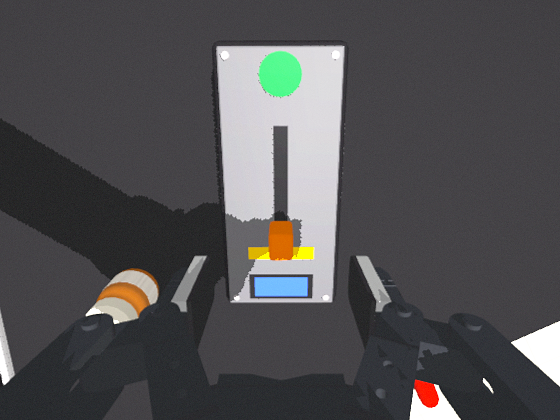

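The wrist view shows the grip at (281,240), right by the stripe, with the slot empty behind it. The jar is still standing. I'll check that numerically and then hand in.

```bash
python3 - <<'E'
from h import *
s=r.get_state(); im=cv2.imread('pics/w4.png')[:,:,::-1]
T=np.eye(4);T[:3,:3]=s['eef_rot'];T[:3,3]=s['eef_pos'];T=T@r.camera_params('wrist')['T_tool_cam']
u=np.array([np.cos(ang),np.sin(ang)]);L=lambda p:(p[:2]-[.5225,.2833])@u
v=np.where(cv2.inRange(cv2.cvtColor(np.ascontiguousarray(im),cv2.COLOR_RGB2HSV),(3,150,90),(19,255,255))[200:300,281])[0]+200
print('grip front',v.max(),L(plane(*ray('wrist',(281,v.max()+.5),T),.115)))
y=np.where(cv2.inRange(cv2.cvtColor(np.ascontiguousarray(im),cv2.COLOR_RGB2HSV),(24,200,120),(33,255,255))[200:300,260])[0]+200
print('stripe',[L(plane(*ray('wrist',(260,k),T),.08)) for k in(y.min()-.5,y.max()+.5)])
E
```

```text
grip front 259 0.14315572208140842
stripe [np.float64(0.14871206446059335), np.float64(0.1598568177310045)]
```

The gap to the stripe comes out at 4–5 mm. Given the 2 mm calibration and the height parallax, that fits the nominal 3 mm. The hard stall at 27 N, against 3 N sliding force, confirms the stop.

```bash
python3 -c "
from bench import r
print(r.job_done())"
```

```text
the job is handed in; nothing more can be done
None
```

The green-badged sampler's lock grip was slid about 54 mm to its end stop by the yellow stripe (stalled at 27 N) and released, the red sampler and the jar were left untouched, and the job was handed in at about 7.5 s.

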